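# Empty the used glass knives into the sharps bin

## Robot

A 6-joint arm with a two-finger parallel gripper is mounted at the origin on a cart in front of the work surface, level with it; the furniture and walls round the work are solid. World frame = base frame: x ahead of the robot, y to its left, z up, the work surface at z = 0. Lengths are in m, angles in rad, forces in N, time in s.
With the tool pointing down it reaches from about 0.425 to 0.95 m from the base axis. Payload 3.5 kg.
Tool frame: the origin (TCP) lies on the centre line of the jaws, within the pads' length; the fingertips stand 19 mm ahead of it and the grasp point (between the pads) is the TCP; z points along the fingers, y is the line along which they close (so a half turn about z gives the same grasp; the last joint's range is limited). The gripper opens to 85 mm and grips with 20 to 120 N. Pads are 22 mm wide; open, the fingers measure 114 mm over their backs; the gripper's body (76 mm by 85 mm) begins 54 mm behind the grasp point. The pads swing forward as they close: fully open they stand 13 mm farther back than shut.
Start: joints at [1.123, 0.286, 1.577, -0, 1.279, -0.15], TCP at [0.198, 0.645, 0.25] pointing down, gripper open.
Joint ranges: [-2.77, 2.77], [-0.9, 2.22], [0.21, 2.48], [-1.53, 4.67], [0.24, 2.81], [-2.84, 2.84]. Speed limits (rad/s): [2.79, 2.79, 3.14, 3.14, 3.14, 3.14].

## Interface

Orientations are given as a unit quaternion [x, y, z, w].
In Python, from plant import ctrl, imaging gives the robot as it stands. The module is installed in compiled form; this text tells all that it offers.
- The arm moves only by the shell command python3 -m handwheel 'ROWS' [OPENING] [FORCE]. ROWS is JSON, one flat list of numbers, 6 for each row, row after row: the shift along the world's x, y, z in units of 150 mm (1.0 is 150 mm), then the turn, a rotation vector about the world's x, y, z in units of 90 degrees (1.0 is 90 degrees). In form: [tx, ty, tz, rx, ry, rz, tx, ty, tz, rx, ry, rz, ...]. A call has 1 to 5 rows; each row shifts and turns the commanded pose from where the row before left it; what a row does not reach is not made up. A row lasts 1/12 s, in which the tool goes at most 41.7 mm and 7.16 degrees, less where a joint would pass 70% of its speed; a pose out of reach is approached as far as the arm can. A call with a number of a shift or a turn outside -1 to 1 is refused whole. A call with a gripper value outside its range is refused whole. OPENING is the opening, from 0 (shut) to 1 (fully open), set as the call begins (- or left out, the last holds). The fingers move at their own pace and stop on an object; FORCE is the grip in N (left out, the last holds). Time passes only in rows, so rows that do not move let the fingers close. It gives the time, the measured TCP pose, the force, the opening and the grip force at its end, in the units of the state.
- ctrl.get_state(): the state, without advancing time (a new reading comes with each control period).
- imaging.read_camera(name): name is "side" or "top" or "wrist"; returns (picture, depth): 420x560x3 uint8, blue, green, red; 420x560 float32, m along the optical axis (not along the pixel's ray), 0 where there is no reading.
- imaging.get_calibration(name): a dict with "fovy" (degrees; the focal length in pixels is half the picture's height over the tangent of half this angle, whatever the lens; pixels are square), "cx", "cy" (the principal point, pixels), "R" (3x3) and "t" (3): a world point X has camera coordinates R X + t. Camera axes: x right, y down, z forward; pixel columns grow to the right and rows downward; lengths in m; the calibration is good to about 2 mm. A picture is of the moment at which its call begins: read the wrist's pose just before it. get_calibration takes no time and is no camera call; for the wrist camera it gives the pose at the moment of the call.
- ctrl.sign_off(): hands the job in; it is judged then, once.
The state is a dict: "time": time; "qpos": joint angles; "dq": joint speeds; "joint_efforts": joint torques, N m; "eef_pos": TCP position; "tcp_rot": TCP orientation; "contact_force": force on the tool from outside, world axes, zero at the start; "wrist_torque": the same for the moment, N m; "opening": opening from 0.0 (shut) to 1.0 (fully open); "finger_force": force on a finger pad.
Only numpy, scipy, OpenCV 4.12 (cv2) and the standard library are available. Lean on these libraries where they do the work, as an engineer would, in place of code of your own. Each camera call takes 0.05 s, during which the arm holds its last target. There are 200 camera calls.

## Task

Slide the red lid of the yellow sharps bin fully open, pick the steel pan up by its handle and tip all seven used glass knives out of it through the bin's mouth; the gripper must not touch the knives. Then stand the empty pan upright in the middle of its round blue mat again, and slide the lid fully shut. Leave the jar, vials, glue bottle, tape and loupe where they stand.

Things in the scene. Friction and masses are not known exactly. Their poses are not given: they have to be found in the camera images.
- bin: yellow sharps bin, 196 x 128 mm, deck top at z 82 mm, fixed in a grey bracket (210 x 142 mm); origin at table height under its centre. x axis: the long way, the way the lid slides; the mouth, a hole 84 mm (x) by 88 mm (y), is in the -x half, to the right as the robot sees it. Inside: one space 190 x 122 mm, z 8 to 78 mm. Rails, top at z 94 mm, along both long sides
- bin_mouth (a point): centre of the bin's mouth, at the level of the deck (82 mm above the table); axes as the bin's
- lid (a joint): travel of the red sliding lid along the bin's +x, in m: 0 shut over the mouth, 0.088 fully open (against its stop, over the rear of the deck); stiff, about 1.5 N; it stays where it is left
- lid_tab (a point): top centre of the upright red grip tab on the lid, 120 mm above the table; moves with the lid. The tab is 10 mm thick along the bin's x, 46 mm wide along its y and 30 mm tall above the lid plate, which is 94 x 102 x 4 mm with its top at 90 mm
- mat: round blue mat, 130 mm across, 3 mm thick, fixed to the table; origin under its centre. The pan's place
- pan: small steel pan (a cup with a straight side handle): 64 mm tall, outside 58 mm wide at the foot, 81 mm at the rim, wall 2 mm, inner floor at 3 mm; origin under the cup's centre, z up. The black handle is a level bar along the pan's -x, 14 x 14 mm, its centre line 44 mm above the underside, from 34 to 136 mm from the cup's axis. About 0.15 kg
- pan_handle (a point): point on the centre line of the pan's handle, 88 mm from the cup's axis and 44 mm above its underside; axes as the pan's
- knife0: used glass knife: pale green glass triangle with a right angle and blunt corners, legs about 22 mm, 6.4 mm thick, 12 g, one of seven lying in a heap in the pan; origin at its centre, z along its thickness. Smooth and slippery
- knife1: used glass knife: pale green glass triangle with a right angle and blunt corners, legs about 22 mm, 6.4 mm thick, 12 g, one of seven lying in a heap in the pan; origin at its centre, z along its thickness. Smooth and slippery
- knife2: used glass knife: pale green glass triangle with a right angle and blunt corners, legs about 22 mm, 6.4 mm thick, 12 g, one of seven lying in a heap in the pan; origin at its centre, z along its thickness. Smooth and slippery
- knife3: used glass knife: pale green glass triangle with a right angle and blunt corners, legs about 22 mm, 6.4 mm thick, 12 g, one of seven lying in a heap in the pan; origin at its centre, z along its thickness. Smooth and slippery
- knife4: used glass knife: pale green glass triangle with a right angle and blunt corners, legs about 22 mm, 6.4 mm thick, 12 g, one of seven lying in a heap in the pan; origin at its centre, z along its thickness. Smooth and slippery
- knife5: used glass knife: pale green glass triangle with a right angle and blunt corners, legs about 22 mm, 6.4 mm thick, 12 g, one of seven lying in a heap in the pan; origin at its centre, z along its thickness. Smooth and slippery
- knife6: used glass knife: pale green glass triangle with a right angle and blunt corners, legs about 22 mm, 6.4 mm thick, 12 g, one of seven lying in a heap in the pan; origin at its centre, z along its thickness. Smooth and slippery
- tool_jar: small clear glass jar with cleaning sticks standing in it, 57 mm wide, 118 mm tall with the sticks; origin under its centre; a bystander
- vial_a: screw-cap vial with a white cap, 23 mm wide, 57 mm tall; origin under its centre; a bystander
- vial_c: screw-cap vial with a turquoise cap, 23 mm wide, 63 mm tall; origin under its centre; a bystander
- glue_tube: small pink and white glue bottle, 20 mm wide, 70 mm tall; origin under its centre; a bystander
- tape_roll: roll of blue tape lying flat, 48 mm across, 18 mm tall; origin under its centre; a bystander
- loupe: black magnifier loupe, 40 mm wide, 35 mm tall; origin under its centre; a bystander

How it is judged:
On the way, in this order (a step that is already met when the one before it is completed fails the run):
1. the lid is fully open (82 mm or more of its 88 mm) (value of joint lid above 0.082 m), for 0.2 s.
2. all seven knives are in the bin, tipped out with the pan (x of knife0 in the frame of bin between -0.096 and 0.096 m and y of knife0 in the frame of bin between -0.062 and 0.062 m and z of knife0 in the frame of bin between 0 and 0.077 m and x of knife1 in the frame of bin between -0.096 and 0.096 m and y of knife1 in the frame of bin between -0.062 and 0.062 m and z of knife1 in the frame of bin between 0 and 0.077 m and x of knife2 in the frame of bin between -0.096 and 0.096 m and y of knife2 in the frame of bin between -0.062 and 0.062 m and z of knife2 in the frame of bin between 0 and 0.077 m and x of knife3 in the frame of bin between -0.096 and 0.096 m and y of knife3 in the frame of bin between -0.062 and 0.062 m and z of knife3 in the frame of bin between 0 and 0.077 m and x of knife4 in the frame of bin between -0.096 and 0.096 m and y of knife4 in the frame of bin between -0.062 and 0.062 m and z of knife4 in the frame of bin between 0 and 0.077 m and x of knife5 in the frame of bin between -0.096 and 0.096 m and y of knife5 in the frame of bin between -0.062 and 0.062 m and z of knife5 in the frame of bin between 0 and 0.077 m and x of knife6 in the frame of bin between -0.096 and 0.096 m and y of knife6 in the frame of bin between -0.062 and 0.062 m and z of knife6 in the frame of bin between 0 and 0.077 m and value of joint lid above 0.075 m), for 0.2 s.
At the end, for the whole second after the job is handed in: All seven knives are inside the bin below its deck, the lid is shut (within 6 mm), and the empty pan stands upright (within 0.1 rad) and still on the mat, its axis within 35 mm of the mat's centre (x of knife0 in the frame of bin between -0.096 and 0.096 m and y of knife0 in the frame of bin between -0.062 and 0.062 m and z of knife0 in the frame of bin between 0 and 0.077 m and x of knife1 in the frame of bin between -0.096 and 0.096 m and y of knife1 in the frame of bin between -0.062 and 0.062 m and z of knife1 in the frame of bin between 0 and 0.077 m and x of knife2 in the frame of bin between -0.096 and 0.096 m and y of knife2 in the frame of bin between -0.062 and 0.062 m and z of knife2 in the frame of bin between 0 and 0.077 m and x of knife3 in the frame of bin between -0.096 and 0.096 m and y of knife3 in the frame of bin between -0.062 and 0.062 m and z of knife3 in the frame of bin between 0 and 0.077 m and x of knife4 in the frame of bin between -0.096 and 0.096 m and y of knife4 in the frame of bin between -0.062 and 0.062 m and z of knife4 in the frame of bin between 0 and 0.077 m and x of knife5 in the frame of bin between -0.096 and 0.096 m and y of knife5 in the frame of bin between -0.062 and 0.062 m and z of knife5 in the frame of bin between 0 and 0.077 m and x of knife6 in the frame of bin between -0.096 and 0.096 m and y of knife6 in the frame of bin between -0.062 and 0.062 m and z of knife6 in the frame of bin between 0 and 0.077 m and value of joint lid below 0.006 m and horizontal distance between pan and mat below 0.035 m and z of pan in the frame of mat between -0.002 and 0.008 m and angle between pan's own z axis and vertical below 0.1 rad and linear speed of pan below 0.02 m/s); the robot touches nothing.
It fails at once if a bystander (jar, vial, glue bottle, tape, loupe) is moved by more than 25 mm or tipped over (distance of any of tool_jar, vial_a, vial_c, glue_tube, tape_roll, loupe from where it was at the start of the episode above 0.025 m or angle between any of tool_jar, vial_a, vial_c, glue_tube, tape_roll, loupe's own z axis and vertical above 0.5 rad).
It fails at once if the gripper touches a knife (contact force between the fingers and knife0 above 1 N or contact force between the fingers and knife1 above 1 N or contact force between the fingers and knife2 above 1 N or contact force between the fingers and knife3 above 1 N or contact force between the fingers and knife4 above 1 N or contact force between the fingers and knife5 above 1 N or contact force between the fingers and knife6 above 1 N).
It also fails if it takes over 72 s, if anything falls off the work surface, if the arm or the gripper's body presses on something with over 40 N, if the wrist force passes 120 N, or if a joint passes its speed limit or range.

## Working session

There is one attempt and no reset: what is moved stays moved. The work goes in short steps, Python scripts to look and compute and a shell command to move; the robot and the scene stay as the last step left them, time stands still between calls to the robot, and variables do not carry over. Pictures are saved under pics/ and viewed, at most 10 in all, crops included, and the job is handed in when it is done.

```bash
mkdir -p pics; python3 - <<'E'
from plant import ctrl, imaging
import cv2, numpy as np
s=ctrl.get_state(); print({k:np.round(v,3).tolist() for k,v in s.items()})
for n in ("top","side"):
    c=imaging.get_calibration(n); p,d=imaging.read_camera(n)
    cv2.imwrite(f"pics/{n}0.png",p); np.savez(f"{n}0.npz",p=p,d=d,**c)
    print(n,c)
E
```

```text
{'time': 0.0, 'qpos': [1.123, 0.287, 1.578, -0.0, 1.279, -0.15], 'dq': [0.001, -0.001, 0.0, -0.0, 0.002, -0.001], 'joint_efforts': [-0.001, -40.597, -29.263, -0.0, 0.006, -0.0], 'eef_pos': [0.198, 0.645, 0.249], 'tcp_rot': [0.148, 0.989, -0.001, -0.0], 'contact_force': [0.016, 0.054, 0.353], 'wrist_torque': [-0.037, -0.008, -0.033], 'finger_force': 0.0, 'opening': 1.002}
top {'fovy': 42.352349052720285, 'cx': 284.98173460248483, 'cy': 211.3611705610533, 'R': array([[-0.01390548, -0.99989269,  0.00460909],
       [-0.98934982,  0.01309062, -0.14496747],
       [ 0.14489157, -0.00657584, -0.98942569]]), 't': array([-0.04889639,  0.59384497,  1.22805952])}
side {'fovy': 46.01830437508445, 'cx': 274.3738163882634, 'cy': 198.47744147165236, 'R': array([[-0.77589851,  0.63066374, -0.01564466],
       [ 0.43281535,  0.51411831, -0.74050877],
       [-0.45896882, -0.5813309 , -0.67186458]]), 't': array([ 0.50573179, -0.15720964,  1.38168519])}
```

```bash
python3 -c "
import cv2,numpy as np
a=cv2.imread('pics/top0.png');cv2.imwrite('pics/v1.png',a)"
```

```text
(no output)
```

View pics/top0.png

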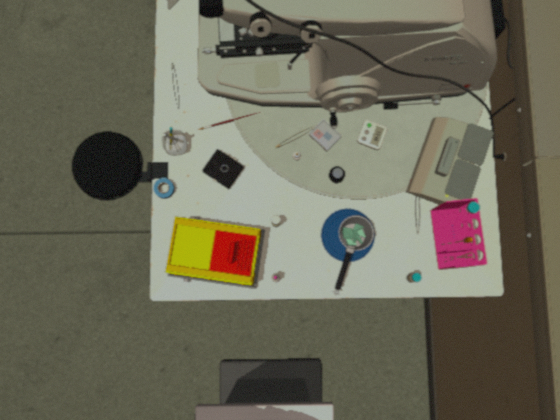

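View pics/side0.png

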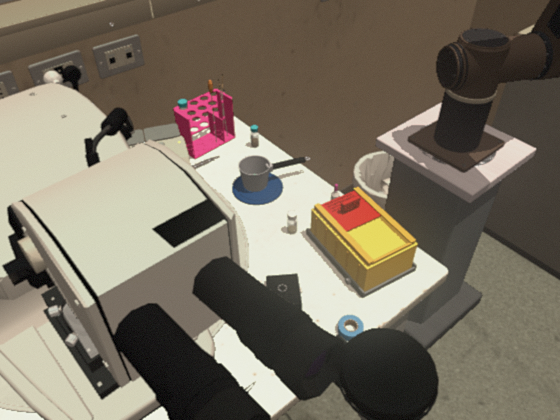

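Top view: the bin is centred near px (214,251) with the red lid on its right half and the tab near (235,250). The mat is at (348,235) and the pan rim at (355,233), with the handle running to (338,290). The glue (278,276), vial (278,219), loupe (337,174), turquoise vial (415,276), jar (176,142) and tape (164,187) stand around them. The side view agrees.

```bash
cat > h.py <<'E'
import numpy as np, cv2
def load(n):
    z=np.load(n); return z['p'],z['d'],{k:z[k] for k in('fovy','cx','cy','R','t')}
def pts(d,c):
    f=210/np.tan(np.radians(c['fovy']/2)); v,u=np.mgrid[:420,:560]
    X=np.stack([(u-c['cx'])/f*d,(v-c['cy'])/f*d,d],-1)
    return (X-c['t'])@c['R']
def ray(u,v,z,c):
    f=210/np.tan(np.radians(c['fovy']/2)); o=-c['R'].T@c['t']
    r=c['R'].T@np.array([(u-c['cx'])/f,(v-c['cy'])/f,1]); return o+r*(z-o[2])/r[2]
def masks(p):
    h=cv2.cvtColor(p,cv2.COLOR_BGR2HSV); H,S,V=[h[...,i].astype(int) for i in range(3)]
    return dict(yellow=(H>20)&(H<36)&(S>150)&(V>90),red=((H<8)|(H>172))&(S>170)&(V>70),blue=(H>95)&(H<115)&(S>150)&(V>60),dark=(V<60))
E
python3 - <<'E'
from h import *
for n in('top','side'):
    p,d,c=load(n+'0.npz'); P=pts(d,c); m=masks(p); ok=d>0
    print('==',n)
    for k in('yellow','red'):
        q=P[m[k]&ok&(P[...,0]<.75)&(P[...,0]>.3)]
        print(k,len(q),np.percentile(q,[1,50,99],axis=0).round(3).tolist())
    by=(m['yellow']|m['red'])&ok&(P[...,2]>.07)&(P[...,2]<.1)&(P[...,0]<.75)&(P[...,1]>0)
    r=cv2.minAreaRect(P[by][:,:2].astype(np.float32)*1000); print('bin top',r, np.median(P[by][:,2]))
    lid=m['red']&ok&(P[...,2]>.08)&(P[...,2]<.098)&(P[...,1]>.04)
    print('lid',cv2.minAreaRect(P[lid][:,:2].astype(np.float32)*1000))
    tab=m['red']&ok&(P[...,2]>.108)&(P[...,1]>.04)
    q=P[tab]; print('tab',len(q),q.mean(0) if len(q) else 0, cv2.minAreaRect(q[:,:2].astype(np.float32)*1000) if len(q)>3 else '')
    b=m['blue']&ok&(abs(P[...,2])<.015)&(P[...,1]<.1)&(P[...,1]>-.4)
    q=P[b]; print('mat',len(q),cv2.minEnclosingCircle(q[:,:2].astype(np.float32)*1000))
    reg=ok&(P[...,0]>.35)&(P[...,0]<.75)&(P[...,1]>-.3)&(P[...,1]<.0)
    rim=reg&(P[...,2]>.06)&(P[...,2]<.075)
    q=P[rim]; print('rim',len(q),cv2.minEnclosingCircle(q[:,:2].astype(np.float32)*1000),np.median(q[:,2]))
    hd=reg&m['dark']&(P[...,2]>.04)&(P[...,2]<.06)
    q=P[hd]; print('handle',len(q),cv2.minAreaRect(q[:,:2].astype(np.float32)*1000),q.mean(0))
    # bystanders
    al=(ok&(P[...,2]>.012)&(P[...,2]<.13)&(P[...,0]>.3)&(P[...,0]<.75)&(abs(P[...,1])<.5)).astype(np.uint8)
    N,L,st,ce=cv2.connectedComponentsWithStats(al)
    for i in range(1,N):
        if st[i,4]>15:
            q=P[L==i]; print('  blob',st[i,4],ce[i].round(),q.min(0).round(3),q.max(0).round(3))
E
```

```text
== top
yellow 3244 [[0.429, 0.006, 0.058], [0.505, 0.139, 0.084], [0.572, 0.204, 0.099]]
red 1561 [[0.449, 0.016, 0.085], [0.494, 0.061, 0.091], [0.539, 0.108, 0.122]]
bin top ((501.41619873046875, 106.10391235351562), (193.4427947998047, 130.56912231445312), 80.80381774902344) 0.08795826523658988
lid ((495.72589111328125, 70.12821960449219), (73.21402740478516, 88.20016479492188), 81.39418029785156)
tab 112 [0.49371617 0.06280292 0.11905403] ((494.0895690917969, 63.214759826660156), (11.81448745727539, 44.492733001708984), 81.16612243652344)
mat 832 ((540.484619140625, -206.29336547851562), 61.272682189941406)
rim 200 ((509.6896667480469, -133.54171752929688), 128.03900146484375) 0.06636166456117454
handle 178 ((554.7003173828125, -187.66140747070312), (282.5711669921875, 35.12660217285156), 0.12602591514587402) [ 0.46596989 -0.18757783  0.05367426]
  blob 4092 [445. 181.] [ 0.454 -0.5    0.012] [ 0.75 -0.35  0.13]
  blob 3372 [106. 169.] [0.622 0.276 0.052] [0.75  0.437 0.097]
  blob 133 [173. 150.] [0.741 0.186 0.012] [0.75  0.232 0.058]
  blob 903 [222. 168.] [0.656 0.045 0.012] 
[... 1546 characters left out ...]
00.3080749511719, -139.13987731933594), 127.93435668945312) 0.06449314737094551
handle 114 ((454.4883117675781, -183.37359619140625), (12.549983978271484, 81.12112426757812), 71.82262420654297) [ 0.45632921 -0.18252177  0.04985392]
  blob 2566 [190. 129.] [ 0.453 -0.5    0.012] [ 0.749 -0.363  0.13 ]
  blob 147 [254. 134.] [ 0.427 -0.361  0.012] [ 0.45  -0.337  0.066]
  blob 1138 [261. 169.] [ 0.401 -0.258  0.012] [ 0.579 -0.162  0.069]
  blob 7046 [362. 239.] [ 0.43  -0.039  0.012] [0.59  0.223 0.121]
  blob 182 [292. 220.] [ 0.564 -0.043  0.013] [ 0.586 -0.02   0.059]
  blob 781 [286. 287.] [0.66  0.045 0.012] [0.725 0.146 0.024]
  blob 6063 [393. 367.] [0.629 0.214 0.012] [0.75 0.44 0.09]
```

```bash
python3 -m handwheel '[0.1233,-0.2423,0,0,0,0.03,0.1233,-0.2423,0,0,0,0.03,0.1233,-0.2423,0,0,0,0.03,0.1233,-0.2423,0,0,0,0,0.1233,-0.2423,0,0,0,0]' 0.5 60
python3 -m handwheel '[0.1233,-0.2423,0,0,0,0,0.1233,-0.2423,0,0,0,0,0.1233,-0.2423,0,0,0,0,0.1233,-0.2423,0,0,0,0,0.1233,-0.2423,0,0,0,0]'
python3 -m handwheel '[0.1233,-0.2423,0,0,0,0,0.1233,-0.2423,0,0,0,0,0.1233,-0.2423,0,0,0,0,0.1233,-0.2423,0,0,0,0,0.1233,-0.2423,0,0,0,0]'
python3 -m handwheel '[0.1233,-0.2423,0,0,0,0,0,0,-0.2,0,0,0,0,0,-0.2,0,0,0,0,0,0,0,0,0]'
python3 - <<'E'
from h import *
from plant import imaging
from scipy.optimize import least_squares
fit=lambda q:least_squares(lambda a:np.hypot(q[:,0]-a[0],q[:,1]-a[1])-a[2],[q[:,0].mean(),q[:,1].mean(),.04],loss='soft_l1',f_scale=.003).x.round(4)
for n in('top','side'):
    p,d,c=load(n+'0.npz'); P=pts(d,c); m=masks(p); ok=d>0
    reg=ok&(abs(P[...,0]-.54)<.08)&(abs(P[...,1]+.21)<.08)
    hsv=cv2.cvtColor(p,cv2.COLOR_BGR2HSV)
    # mat: hull outline of blue at z=3mm
    u,v=(352,235) if n=='top' else (258,183)
    bl=((hsv[...,0]>95)&(hsv[...,0]<125)&(hsv[...,1]>110)).astype(np.uint8)
    yy,xx=np.mgrid[:420,:560]; bl[np.hypot(xx-u,yy-v)>45]=0
    h=cv2.convexHull(np.argwhere(bl)[:,::-1].astype(np.int32))[:,0]
    q=np.array([ray(a,b,.003,c) for a,b in h]); print(n,'mat',fit(q),len(q))
    rim=reg&(P[...,2]>.060)&(P[...,2]<.078)
    print('rim',fit(P[rim]),np.median(P[rim][:,2]))
    hd=ok&(P[...,2]>.042)&(P[...,2]<.062)&(P[...,0]>.39)&(P[...,0]<.485)&(abs(P[...,1]+.18)<.05)
    q=P[hd]; print('handle',len(q),q.mean(0).round(4),cv2.fitLine(q[:,:2].astype(np.float32),cv2.DIST_HUBER,0,.01,.01).ravel(),q.min(0),q.max(0))
E
```

```text
time: 0.52
eef_pos: [0.2906, 0.4617, 0.2496]
tcp_rot: [0.078, 0.997, -0.0, -0.0]
contact_force: [1.1, -0.2, -0.2]
opening: 0.502
finger_force: 0.0
time: 0.93
eef_pos: [0.3831, 0.2799, 0.25]
tcp_rot: [0.078, 0.997, -0.0, -0.0]
contact_force: [1.0, 0.5, 0.4]
opening: 0.502
finger_force: 0.0
time: 1.35
eef_pos: [0.4756, 0.0982, 0.2501]
tcp_rot: [0.078, 0.997, 0.0, -0.0]
contact_force: [0.6, 0.0, -0.5]
opening: 0.503
finger_force: 0.0
time: 1.68
eef_pos: [0.49, 0.063, 0.1837]
tcp_rot: [0.079, 0.997, -0.0, -0.006]
contact_force: [-1.1, -0.3, -1.2]
opening: 0.501
finger_force: 0.0
top mat [ 0.5406 -0.2066  0.0618] 28
rim [ 0.5379 -0.2167  0.0381] 0.06636166456117454
handle 233 [ 0.4442 -0.1833  0.0534] [ 0.94151026 -0.33698437  0.4442362  -0.18330392] [ 0.39988217 -0.20284798  0.04260532] [ 0.48376462 -0.16398552  0.06012739]
side mat [ 0.5439 -0.2036  0.0602] 17
rim [ 0.5396 -0.2159  0.0381] 0.06441109643191713
handle 177 [ 0.4474 -0.1806  0.0497] [ 0.9470265  -0.32115537  0.4411567  -0.17725548] [ 0.40115511 -0.20102356  0.04243322] [ 0.48434347 -0.16217017  0.05564085]
```

```bash
python3 -m handwheel '[0,0,-0.245,0,0,0,0,0,-0.245,0,0,0,0,0,0,0,0,0]'
python3 -m handwheel '[0,0,0,0,0,0,0,0,0,0,0,0,0,0,0,0,0,0,0,0,0,0,0,0,0,0,0,0,0,0]' 0 60
python3 -m handwheel '[0.018,0.116,0,0,0,0,0.018,0.116,0,0,0,0,0.018,0.116,0,0,0,0,0.018,0.116,0,0,0,0,0.018,0.116,0,0,0,0]'
python3 -m handwheel '[0,0,0,0,0,0,0,0,0,0,0,0]'
```

```text
time: 1.93
eef_pos: [0.4889, 0.0644, 0.1107]
tcp_rot: [0.078, 0.997, -0.0, -0.007]
contact_force: [-2.1, 0.3, -1.0]
opening: 0.498
finger_force: 0.0
time: 2.35
eef_pos: [0.4959, 0.0639, 0.1201]
tcp_rot: [0.078, 0.997, 0.0, 0.003]
contact_force: [-1.3, 1.7, 6.2]
opening: 0.099
finger_force: 60.6
time: 2.77
eef_pos: [0.5095, 0.15, 0.1201]
tcp_rot: [0.077, 0.997, -0.002, 0.003]
contact_force: [-7.7, -56.1, 16.5]
opening: 0.102
finger_force: 63.0
time: 2.93
eef_pos: [0.5094, 0.149, 0.1201]
tcp_rot: [0.077, 0.997, -0.003, 0.002]
contact_force: [-2.0, -9.1, 8.1]
opening: 0.1
finger_force: 62.1
```

```bash
python3 -m handwheel '[0,0,0,0,0,0,0,0,0,0,0,0,0,0,0.2,0,0,0,0,0,0.2,0,0,0,0,0,0.133,0,0,0]' 0.5 100
python3 -m handwheel '[-0.0396,-0.2481,0,0,0,-0.04,-0.0396,-0.2481,0,0,0,-0.04,-0.0396,-0.2481,0,0,0,-0.037,-0.0396,-0.2481,0,0,0,0,-0.0396,-0.2481,0,0,0,0]'
python3 -m handwheel '[-0.0396,-0.2481,0,0,0,0,-0.0396,-0.2481,0,0,0,0,-0.0396,-0.2481,0,0,0,0,-0.0396,-0.2481,0,0,0,0,0,0,0,0,0,0]'
python3 - <<'E'
from h import *
from plant import imaging,ctrl
c=imaging.get_calibration('top'); p,d=imaging.read_camera('top'); P=pts(d,c); m=masks(p); cv2.imwrite('pics/top1.png',p)
q=P[m['red']&(P[...,2]>.108)&(P[...,1]>.0)]; print(q.mean(0),len(q))
c=imaging.get_calibration('wrist'); p,d=imaging.read_camera('wrist'); cv2.imwrite('pics/w1.png',p)
P=pts(d,c); hd=(d>0)&(P[...,2]>.042)&(P[...,2]<.058)&(P[...,0]>.39)&(P[...,0]<.485)&(abs(P[...,1]+.18)<.05)
q=P[hd]; print('handle',len(q),q.mean(0).round(4),cv2.fitLine(q[:,:2].astype(np.float32),cv2.DIST_HUBER,0,.01,.01).ravel(),q.min(0),q.max(0))
s=ctrl.get_state();print(s['eef_pos'],s['qpos'])
E
```

```text
time: 3.35
eef_pos: [0.5081, 0.1511, 0.1995]
tcp_rot: [0.078, 0.997, 0.001, 0.001]
contact_force: [0.2, -0.3, 0.7]
opening: 0.499
finger_force: 0.0
time: 3.77
eef_pos: [0.4773, -0.0364, 0.1972]
tcp_rot: [0.169, 0.986, 0.0, 0.001]
contact_force: [1.0, -0.9, -0.1]
opening: 0.5
finger_force: 0.0
time: 4.18
eef_pos: [0.4534, -0.1895, 0.1976]
tcp_rot: [0.172, 0.985, -0.001, 0.001]
contact_force: [0.8, 0.3, 0.6]
opening: 0.499
finger_force: 0.0
[0.50675129 0.14693819 0.11828028] 120
handle 1657 [ 0.4424 -0.1831  0.0529] [ 0.9420911  -0.33535704  0.44241545 -0.18311591] [ 0.39890991 -0.20509052  0.04401891] [ 0.48497686 -0.16254126  0.05634891]
[ 0.45378575 -0.18509253  0.19696492] [-5.95038768e-01 -7.59248717e-02  2.07160011e+00  8.83547649e-04
  1.14574495e+00 -1.82280309e+00]
```

View pics/w1.png

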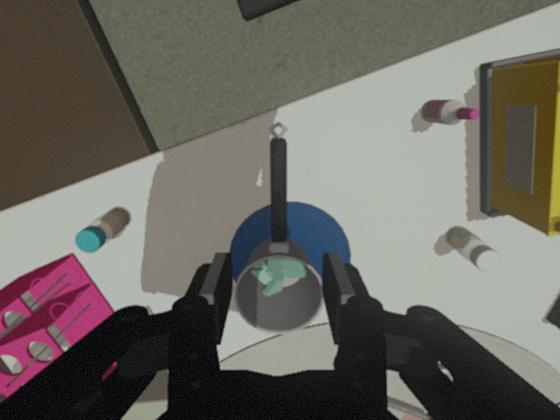

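Wrist view: the handle runs vertically at (279,190), centred between the finger tips (223 and 337). The knives lie in the pan at (278,275), and the bin is open. Next I check the wrist's joint ranges for the pour, since joint 6 is already at -1.82.

```bash
cat > ik.py <<'E'
import numpy as np
from scipy.spatial.transform import Rotation as Rn
from scipy.optimize import least_squares
Z=lambda a:Rn.from_euler('z',a); Y=lambda a:Rn.from_euler('y',a)
def Rm(q): return Z(q[0])*Y(q[1]+q[2])*Z(q[3])*Y(q[4])*Z(q[5])
def ik(R,p,par):
    """q for rotation R, wrist chain par=[a,L1,L2,h,L3]; returns joints (elbow up)"""
    a,L1,L2,h,L3=par; w=p-L3*R.apply([0,0,1]); q1=np.arctan2(w[1],w[0]); r=np.hypot(w[0],w[1])-a; z=w[2]-h
    D=np.hypot(r,z); c=(D*D-L1*L1-L2*L2)/(2*L1*L2)
    if abs(c)>1: return None
    q3=np.arccos(c); q2=np.arctan2(r,z)-np.arctan2(L2*np.sin(q3),L1+L2*np.cos(q3))
    e=((Z(q1)*Y(q2+q3)).inv()*R).as_euler('ZYZ'); q4,q5,q6=e
    if q5<0: q4,q5,q6=q4+np.pi,-q5,q6+np.pi
    q4=(q4+1.57)%(2*np.pi)-1.57; q6=(q6+np.pi)%(2*np.pi)-np.pi
    return np.array([q1,q2,q3,q4,q5,q6])
E
python3 - <<'E'
from ik import *
from plant import ctrl
s=ctrl.get_state(); 
C=Rm(s['qpos']).inv()*Rn.from_quat(s['tcp_rot']); print('const',C.as_rotvec())
C0=Rm([1.123,.286,1.577,0,1.279,-.15]).inv()*Rn.from_quat([.148,.989,0,0]); print(C0.as_rotvec())
obs=[([1.123,.2865,1.5775,0,1.279],.6749,.2495),(s['qpos'],np.hypot(*s['eef_pos'][:2]),s['eef_pos'][2])]
def res(x):
    a,L1,L2,hz=x
    return sum([[a+L1*np.sin(q[1])+L2*np.sin(q[1]+q[2])-r,hz+L1*np.cos(q[1])+L2*np.cos(q[1]+q[2])-z] for q,r,z in obs],[])
for a0 in(0,.05): print(least_squares(res,[a0,.4,.4,.1]).x, least_squares(lambda x:res([0,*x]),[.4,.4,.1]).x,least_squares(lambda x:res([0,*x]),[.4,.4,.1]).cost)
E
```

```text
const [ 2.81251614e-16 -5.46125485e-16  1.57079633e+00]
[-2.68372026e-04 -3.64206145e-04  1.57008762e+00]
[ 0.011031    0.44302676  0.56268491 -0.01284091] [ 0.44210588  0.57453905 -0.00778389] 5.734820410596094e-07
[ 0.011031    0.44302676  0.56268491 -0.01284091] [ 0.44210588  0.57453905 -0.00778389] 5.734820410596094e-07
```

```bash
cat > feas.py <<'E'
from ik import *
lo=np.array([-2.77,-.9,.21,-1.53,.24,-2.84]);hi=np.array([2.77,2.22,2.48,4.67,2.81,2.84])
C=Z(np.pi/2)
m=np.array([.495,.062,0])  # mouth centre
def pose(psi,th,mode,flip,back=.022,zl=.10):
    d=np.array([np.cos(psi),np.sin(psi),0]); z=np.array([0,0,1])
    R=Rn.from_rotvec(np.cross(z,d)*th)
    yaw=psi+{'fwd':0,'L':-np.pi/2,'R':np.pi/2}[mode]   # pan x dir; pour d is at fwd / pan +y / -y
    Rp=R*Z(yaw)
    lipdir=Rp.inv().apply(R.apply(d))
    tcp=np.array([-.088,0,.044]); lip=lipdir*.0405+[0,0,.064]
    L=m-back*d+[0,0,zl]
    origin=L-Rp.apply(lip); p=origin+Rp.apply(tcp)
    Rt=Rp*Rn.from_matrix(np.array([[1,0,0],[0,-1,0],[0,0,-1]]).T)*(Z(np.pi) if flip else Z(0))
    return Rt,p,origin
if __name__=='__main__':
  for L3 in(.2,.28):
    par=[0,.442,.5745,-.008+L3,L3]
    for mode in('fwd','L','R'):
      for deg in range(-180,180,30):
        for flip in(0,1):
          mx=None
          for th in range(60,136,5):
            Rt,p,o=pose(np.radians(deg),np.radians(th),mode,flip); q=ik(Rt*C.inv(),p,par)
            if q is None or (q<lo+.03).any() or (q>hi-.03).any(): break
            mx=(th,q.round(2))
          if mx and mx[0]>=110: print(L3,mode,deg,flip,mx[0],mx[1].tolist(),p.round(2))
E
python3 feas.py
```

```text
0.2 fwd -120 0 135 [-0.27, 0.44, 2.3, 2.15, 2.19, 2.05] [0.47 0.01 0.21]
0.2 fwd -120 1 135 [-0.27, 0.44, 2.3, 2.15, 2.19, -1.09] [0.47 0.01 0.21]
0.2 fwd -90 0 135 [-0.26, 0.56, 2.08, 1.83, 2.36, 2.29] [0.5  0.01 0.21]
0.2 fwd -90 1 135 [-0.26, 0.56, 2.08, 1.83, 2.36, -0.85] [0.5  0.01 0.21]
0.2 fwd -60 0 135 [-0.18, 0.68, 1.86, 1.62, 2.57, 2.5] [0.52 0.01 0.21]
0.2 fwd -60 1 135 [-0.18, 0.68, 1.86, 1.62, 2.57, -0.64] [0.52 0.01 0.21]
0.2 fwd -30 0 130 [-0.06, 0.73, 1.7, 1.28, 2.77, 2.51] [0.54 0.03 0.21]
0.2 fwd -30 1 130 [-0.06, 0.73, 1.7, 1.28, 2.77, -0.63] [0.54 0.03 0.21]
0.2 fwd 0 0 110 [0.09, 0.64, 1.67, 0.22, 2.74, 1.74] [0.51 0.06 0.22]
0.2 fwd 0 1 110 [0.09, 0.64, 1.67, 0.22, 2.74, -1.4] [0.51 0.06 0.22]
0.2 fwd 30 0 115 [0.24, 0.66, 1.68, -0.7, 2.73, 1.03] [0.52 0.07 0.22]
0.2 fwd 30 1 115 [0.24, 0.66, 1.68, -0.7, 2.73, -2.11] [0.52 0.07 0.22]
0.2 fwd 60 0 130 [0.37, 0.69, 1.78, -1.43, 2.64, 0.64] [0.52 0.11 0.21]
0.2 fwd 60 1 130 [0.37, 0.69, 1.78, -1.43, 2.64, -2.5] [0.52 0.11 0.21]
0.2 fwd 90 0 115 [0.48, 0.46, 2.0, -1.5, 2.2, 0.81] [0.5  0.09 0.22]
0.2 fwd 90 1 115 [0
[... 4236 characters left out ...]
1, 0.99, 2.05, 1.37, 2.38, 0.14] [0.41 0.07 0.14]
0.28 R -60 0 135 [-0.28, 1.03, 1.83, 1.02, 2.53, 0.33] [0.42 0.02 0.14]
0.28 R -60 1 135 [-0.28, 1.03, 1.83, 1.02, 2.53, -2.81] [0.42 0.02 0.14]
0.28 R -30 0 135 [-0.18, 1.1, 1.62, 0.64, 2.73, 0.35] [ 0.44 -0.01  0.14]
0.28 R 0 0 125 [-0.04, 1.12, 1.45, -0.08, 2.76, -0.05] [ 0.48 -0.03  0.14]
0.28 R 30 0 130 [0.12, 1.17, 1.4, -0.9, 2.75, -0.59] [ 0.53 -0.02  0.14]
0.28 R 60 0 135 [0.27, 1.17, 1.45, -1.4, 2.61, -0.76] [0.57 0.01 0.14]
0.28 R 60 1 135 [0.27, 1.17, 1.45, -1.4, 2.61, 2.38] [0.57 0.01 0.14]
0.28 R 90 0 120 [0.46, 1.01, 1.64, -1.45, 2.24, -0.58] [0.58 0.05 0.14]
0.28 R 90 1 120 [0.46, 1.01, 1.64, -1.45, 2.24, 2.56] [0.58 0.05 0.14]
```

```bash
python3 -m handwheel '[0,0,-0.2,0,0,0,0,0,-0.2,0,0,0,0,0,-0.2,0,0,0,0,0,-0.2,0,0,0,0,0,-0.19,0,0,0]' 0.5 100
python3 -m handwheel '[0,0,0,0,0,0]'
python3 -m handwheel '[0,0,0,0,0,0,0,0,0,0,0,0,0,0,0,0,0,0,0,0,0,0,0,0,0,0,0,0,0,0]' 0 100
python3 -m handwheel '[0,0,0.1,0,0,0,0,0,0.2,0,0,0,0,0,0.25,0,0,0,0,0,0.25,0,0,0,0,0,0.25,0,0,0]'
python3 -m handwheel '[0,0,0,0,0,0,0,0,0,0,0,0]'
cat > way.py <<'E'
from feas import *
import feas, sys
feas.m=np.array([.495,.062,0]); psi=np.radians(-99)
for th,back,zl in[(0,-.01,.25),(60,.015,.14),(80,.015,.13),(90,.015,.125),(100,.015,.115),(110,.015,.11),(120,.015,.11),(130,.015,.115)]:
    Rt,p,o=pose(psi,np.radians(th),'fwd',1,back,zl); q=[ik(Rt*C.inv(),p,[0,.442,.5745,-.008+L,L]) for L in(.2,.28)]
    print(th,p.round(4),Rt.as_quat().round(3),[None if a is None else a.round(2).tolist() for a in q])
E
python3 way.py
```

```text
time: 4.7
eef_pos: [0.4541, -0.1821, 0.047]
tcp_rot: [0.168, 0.986, 0.0, 0.0]
contact_force: [0.5, -0.8, 0.3]
opening: 0.501
finger_force: 0.0
time: 4.78
eef_pos: [0.4502, -0.1797, 0.0426]
tcp_rot: [0.168, 0.986, 0.003, -0.006]
contact_force: [-2.1, -0.3, 0.3]
opening: 0.498
finger_force: 0.0
time: 5.2
eef_pos: [0.4554, -0.1846, 0.0503]
tcp_rot: [0.169, 0.986, -0.0, 0.002]
contact_force: [0.4, 1.6, 2.9]
opening: 0.139
finger_force: 97.8
time: 5.62
eef_pos: [0.453, -0.1837, 0.2072]
tcp_rot: [0.169, 0.986, 0.0, -0.001]
contact_force: [0.9, -0.6, -1.9]
opening: 0.144
finger_force: 97.6
time: 5.78
eef_pos: [0.4551, -0.1851, 0.2091]
tcp_rot: [0.169, 0.986, -0.001, 0.003]
contact_force: [-0.6, -0.1, -3.4]
opening: 0.14
finger_force: 97.6
0 [0.5135 0.179  0.23  ] [-0.76  -0.649  0.     0.   ] [[0.34, 0.02, 1.92, 0.0, 1.21, 0.49], [0.34, 0.02, 1.92, 0.0, 1.21, 0.49]]
60 [0.5101 0.1574 0.2413] [-0.659 -0.562 -0.38   0.325] [[-0.03, -0.03, 2.13, 1.16, 1.21, -0.42], [-0.17, 0.02, 2.16, 1.12, 1.29, -0.56]]
80 [0.5039 0.1183 0.2531] [-0.583 -0.498 -0.489  0.417] [[-0.16, 0.05, 2.17, 1.43, 1.47, -0.64], [-0.32, 0.18, 2.17, 1.33, 1.56, -0.8]]
90 [0.5005 0.0966 0.2535] [-0.538 -0.459 -0.538  0.459] [[-0.21, 0.11, 2.18, 1.53, 1.61, -0.72], [-0.38, 0.29, 2.16, 1.4, 1.71, -0.89]]
100 [0.4969 0.0742 0.245 ] [-0.489 -0.417 -0.583  0.498] [[-0.25, 0.19, 2.19, 1.62, 1.76, -0.8], [-0.41, 0.42, 2.14, 1.45, 1.86, -0.98]]
110 [0.4934 0.052  0.2376] [-0.436 -0.373 -0.623  0.532] [[-0.28, 0.28, 2.18, 1.7, 1.92, -0.85], [-0.43, 0.55, 2.11, 1.5, 2.01, -1.05]]
120 [0.49   0.0305 0.2313] [-0.38  -0.325 -0.659  0.562] [[-0.29, 0.37, 2.17, 1.78, 2.07, -0.88], [-0.43, 0.67, 2.07, 1.55, 2.16, -1.1]]
130 [0.4868 0.0104 0.2263] [-0.321 -0.274 -0.689  0.589] [[-0.3, 0.44, 2.16, 1.88, 2.22, -0.88], [-0.42, 0.77, 2.04, 1.6, 2.31, -1.13]]
```

```bash
python3 -m handwheel '[0.0256,0.1622,0.0102,0,0,-0.0589,0.0256,0.1622,0.0102,0,0,-0.0589,0.0256,0.1622,0.0102,0,0,-0.0589,0.0256,0.1622,0.0102,0,0,-0.0589,0.0256,0.1622,0.0102,0,0,-0.0589]'
python3 -m handwheel '[0.0256,0.1622,0.0102,0,0,-0.0589,0.0256,0.1622,0.0102,0,0,-0.0589,0.0256,0.1622,0.0102,0,0,-0.0589,0.0256,0.1622,0.0102,0,0,-0.0589,0.0256,0.1622,0.0102,0,0,-0.0589]'
python3 -m handwheel '[0.0256,0.1622,0.0102,0,0,-0.0589,0.0256,0.1622,0.0102,0,0,-0.0589,0.0256,0.1622,0.0102,0,0,-0.0589,0.0256,0.1622,0.0102,0,0,-0.0589,0.0256,0.1622,0.0102,0,0,-0.0589]'
python3 -m handwheel '[0,0,0,0,0,0,0,0,0,0,0,0]'
python3 - <<'E'
from h import *
from plant import imaging
for n in('top','side'):
    p,d=imaging.read_camera(n); cv2.imwrite(f'pics/{n}2.png',p)
a=np.hstack([cv2.imread('pics/top2.png')[120:330,120:480],cv2.imread('pics/side2.png')[100:310,180:540]])
cv2.imwrite('pics/v2.png',a)
E
```

```text
time: 6.2
eef_pos: [0.4715, -0.0609, 0.2107]
tcp_rot: [0.393, 0.919, -0.0, -0.003]
contact_force: [0.2, 0.0, -2.7]
opening: 0.138
finger_force: 97.8
time: 6.62
eef_pos: [0.4908, 0.0605, 0.2184]
tcp_rot: [0.593, 0.805, -0.001, -0.002]
contact_force: [1.0, -0.5, -2.6]
opening: 0.134
finger_force: 97.8
time: 7.03
eef_pos: [0.5102, 0.1818, 0.2259]
tcp_rot: [0.762, 0.647, -0.002, -0.001]
contact_force: [0.2, -0.7, -2.1]
opening: 0.14
finger_force: 97.8
time: 7.2
eef_pos: [0.5103, 0.1815, 0.2263]
tcp_rot: [0.759, 0.651, -0.002, -0.001]
contact_force: [-0.4, -0.2, -2.7]
opening: 0.139
finger_force: 97.7
```

View pics/v2.png

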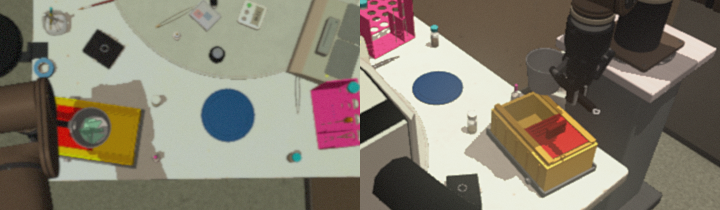

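Top crop: the cup with the knives is over the bin at (90,127), clear of the tab, and the mat at (228,115) is now bare. Side crop: the bin is open and the red lid is fully to the robot's left. I start the tilt now.

```bash
python3 -m handwheel '[0,-0.0117,0.0298,0.0659,-0.0104,0,0,-0.0117,0.0298,0.0659,-0.0104,0,0,-0.0117,0.0298,0.0659,-0.0104,0,0,-0.0117,0.0298,0.0659,-0.0104,0,0,-0.0117,0.0298,0.0659,-0.0104,0]'
python3 -m handwheel '[0,-0.0117,0.0298,0.0659,-0.0104,0,0,-0.0117,0.0298,0.0659,-0.0104,0,0,-0.0117,0.0298,0.0659,-0.0104,0,0,-0.0117,0.0298,0.0659,-0.0104,0,0,-0.0117,0.0298,0.0659,-0.0104,0]'
python3 -m handwheel '[-0.01,-0.065,-0.0133,0.0549,-0.0087,0,-0.01,-0.065,-0.0133,0.0549,-0.0087,0,-0.01,-0.065,-0.0133,0.0549,-0.0087,0,-0.01,-0.065,-0.0133,0.0549,-0.0087,0,0,0,0,0,0,0]'
python3 - <<'E'
from ik import *
from plant import ctrl
s=ctrl.get_state(); print(s['qpos'].round(2),np.degrees(Rn.from_quat(s['tcp_rot']).as_matrix()[2]))
# L3 estimate
q=s['qpos']; Rz=Rn.from_quat(s['tcp_rot']).apply([0,0,1])
for L in np.arange(.16,.34,.02):
    w=s['eef_pos']-L*Rz; print(L.round(2),(np.arctan2(w[1],w[0])-q[0]).round(3))
E
```

```text
time: 7.72
eef_pos: [0.5114, 0.1705, 0.2512]
tcp_rot: [0.734, 0.627, 0.199, -0.169]
contact_force: [-0.2, 0.5, -3.1]
opening: 0.139
finger_force: 97.7
time: 8.13
eef_pos: [0.5113, 0.1614, 0.2732]
tcp_rot: [0.658, 0.561, 0.382, -0.325]
contact_force: [-0.3, -0.6, -2.7]
opening: 0.138
finger_force: 97.9
time: 8.55
eef_pos: [0.5044, 0.122, 0.2615]
tcp_rot: [0.585, 0.494, 0.488, -0.419]
contact_force: [-1.3, 1.0, -3.2]
opening: 0.141
finger_force: 98.0
[-0.43  0.09  2.17  1.27  1.66 -0.72] [56.43020745 -0.42752763 -9.91237899]
0.16 0.356
0.18 0.316
0.2 0.274
0.22 0.233
0.24 0.192
0.26 0.151
0.28 0.111
0.3 0.071
0.32 0.032
```

```bash
python3 -m handwheel '[-0.0058,-0.0358,-0.0075,0.0274,-0.0043,0,-0.0058,-0.0358,-0.0075,0.0274,-0.0043,0,-0.0058,-0.0358,-0.0075,0.0274,-0.0043,0,-0.0058,-0.0358,-0.0075,0.0274,-0.0043,0]'
python3 -m handwheel '[-0.0058,-0.0375,-0.0225,0.0274,-0.0043,0,-0.0058,-0.0375,-0.0225,0.0274,-0.0043,0,-0.0058,-0.0375,-0.0225,0.0274,-0.0043,0,-0.0058,-0.0375,-0.0225,0.0274,-0.0043,0,0,0,0,0,0,0]'
python3 -m handwheel '[0,0,0,0,0,0,-0.0058,-0.0367,-0.0157,0.0274,-0.0043,0,-0.0058,-0.0367,-0.0157,0.0274,-0.0043,0,0,0,0,0,0,0,0,0,0,0,0,0]'
python3 - <<'E'
from h import *
from plant import imaging,ctrl
for n in('wrist','side','top'):
    p,d=imaging.read_camera(n); cv2.imwrite(f'pics/{n}3.png',p)
a=np.hstack([cv2.imread('pics/wrist3.png')[180:400,140:420],cv2.imread('pics/side3.png')[130:350,250:530],cv2.imread('pics/top3.png')[180:400,130:360]])
cv2.imwrite('pics/v3.png',a); print(ctrl.get_state()['qpos'].round(2))
E
```

```text
time: 8.88
eef_pos: [0.5021, 0.1022, 0.2608]
tcp_rot: [0.538, 0.46, 0.537, -0.459]
contact_force: [-0.0, -0.2, -2.7]
opening: 0.144
finger_force: 98.1
time: 9.3
eef_pos: [0.4984, 0.0798, 0.2459]
tcp_rot: [0.49, 0.417, 0.581, -0.498]
contact_force: [-0.7, -0.0, -1.9]
opening: 0.139
finger_force: 98.1
time: 9.72
eef_pos: [0.4971, 0.0694, 0.2431]
tcp_rot: [0.463, 0.396, 0.603, -0.515]
contact_force: [0.9, 0.3, -1.5]
opening: 0.141
finger_force: 98.1
[-0.52  0.35  2.15  1.43  2.   -0.92]
```

View pics/v3.png

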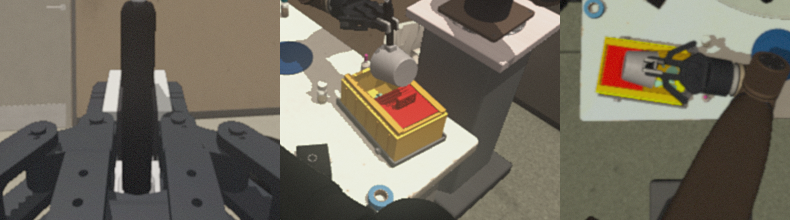

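The wrist picture shows only the handle. In the side and top crops the cup's lip is over the mouth, the lid is open and nothing lies around the bin. The load on the wrist fell from about 2.8 to 1.5 N, so most or all of the knives are out. I tilt a little further and shake to make sure.

```bash
python3 -m handwheel '[-0.0058,-0.0367,0.01,0.0274,-0.0043,0,-0.0058,-0.0367,0.01,0.0274,-0.0043,0,-0.0058,-0.0367,0.01,0.0274,-0.0043,0,-0.0058,-0.0367,0.01,0.0274,-0.0043,0,0,0,0,0,0,0]'
python3 -m handwheel '[0,0,0.08,0,0,0,0,0,-0.08,0,0,0,0,0,0.08,0,0,0,0,0,-0.08,0,0,0,0,0,0,0,0,0]'
python3 -m handwheel '[0,0,0,0,0,0,0,0,0,0,0,0]'
python3 - <<'E'
from h import *
from plant import imaging,ctrl
for n in('side','top'):
    p,d=imaging.read_camera(n); cv2.imwrite(f'pics/{n}4.png',p)
a=np.hstack([cv2.resize(cv2.imread('pics/side4.png')[170:300,320:450],(390,390)),cv2.resize(cv2.imread('pics/top4.png')[195:325,150:280],(390,390))])
cv2.imwrite('pics/v4.png',a); s=ctrl.get_state(); print(s['qpos'].round(2),s['contact_force'])
E
```

```text
time: 10.28
eef_pos: [0.4934, 0.0471, 0.2486]
tcp_rot: [0.409, 0.349, 0.641, -0.548]
contact_force: [0.2, -0.6, -1.8]
opening: 0.139
finger_force: 98.2
time: 10.7
eef_pos: [0.4934, 0.0477, 0.2483]
tcp_rot: [0.409, 0.349, 0.64, -0.548]
contact_force: [0.3, 0.6, -1.0]
opening: 0.138
finger_force: 98.2
time: 10.87
eef_pos: [0.4934, 0.0474, 0.2491]
tcp_rot: [0.409, 0.349, 0.641, -0.548]
contact_force: [-0.6, -0.2, -1.8]
opening: 0.137
finger_force: 98.2
[-0.54  0.43  2.14  1.5   2.14 -0.93] [ 0.17697378  0.10928541 -1.87877971]
```

View pics/v4.png

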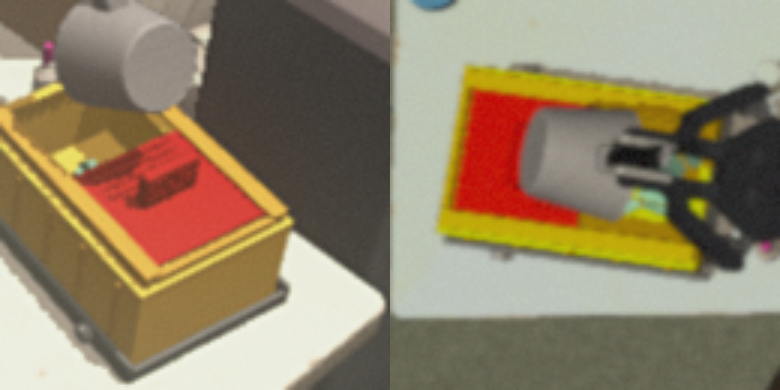

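Both crops show pale green knives on the bin floor under the mouth: side (85,168), top (645,205) and (690,165). Nothing lies on the lid or deck. I level the pan, raise it and look into it.

```bash
python3 -m handwheel '[0,0,0.1,-0.0702,0.0111,0,0,0,0.1,-0.0702,0.0111,0,0,0,0.1,-0.0702,0.0111,0,0,0,0.05,-0.0702,0.0111,0,0,0,0,-0.0702,0.0111,0]'
python3 -m handwheel '[0,0,0,-0.0702,0.0111,0,0,0,0,-0.0702,0.0111,0,0,0,0,-0.0702,0.0111,0,0,0,0,-0.0702,0.0111,0,0,0,0,-0.0702,0.0111,0]'
python3 -m handwheel '[0,0,0,-0.0702,0.0111,0,0,0,0,-0.0702,0.0111,0,0,0,0,-0.0702,0.0111,0,0,0,0,-0.0702,0.0111,0,0,0,0,-0.0702,0.0111,0]'
python3 -m handwheel '[0,0,0,-0.0702,0.0111,0,0,0,0,-0.0702,0.0111,0,0,0,0,-0.0702,0.0111,0,0,0,0,0,0,0]'
python3 - <<'E'
from h import *
from ik import Rn
from plant import imaging,ctrl
for n in('side','top'):
    p,d=imaging.read_camera(n); c=imaging.get_calibration(n); cv2.imwrite(f'pics/{n}5.png',p); np.savez(f'{n}5.npz',p=p,d=d,**c)
s=ctrl.get_state(); M=Rn.from_quat(s['tcp_rot']).as_matrix(); print(M.round(3),s['eef_pos'],s['contact_force'])
t=cv2.imread('pics/top5.png'); cv2.imwrite('pics/v5.png',np.hstack([cv2.resize(t[190:310,150:330],(540,360)),cv2.resize(cv2.imread('pics/side5.png')[120:300,290:420],(260,360))]))
from scipy.optimize import least_squares
for n in('top','side'):
    p,d,c=load(n+'5.npz'); hsv=cv2.cvtColor(p,cv2.COLOR_BGR2HSV)
    bl=((hsv[...,0]>95)&(hsv[...,0]<125)&(hsv[...,1]>110)).astype(np.uint8)
    u,v=(347,236) if n=='top' else (258,188)
    yy,xx=np.mgrid[:420,:560]; bl[np.hypot(xx-u,yy-v)>45]=0
    q=np.array([ray(a,b,.003,c)[:2] for a,b in np.argwhere(bl)[:,::-1]]); print(n,len(q),q.mean(0),np.ptp(q,axis=0),(q.max(0)+q.min(0))/2)
E
```

```text
time: 11.38
eef_pos: [0.4937, 0.0466, 0.3033]
tcp_rot: [0.571, 0.488, 0.503, -0.428]
contact_force: [-0.0, 0.2, -1.4]
opening: 0.142
finger_force: 98.0
time: 11.8
eef_pos: [0.493, 0.0469, 0.3018]
tcp_rot: [0.687, 0.586, 0.326, -0.278]
contact_force: [-0.2, 1.1, -1.9]
opening: 0.14
finger_force: 97.9
time: 12.22
eef_pos: [0.493, 0.0473, 0.302]
tcp_rot: [0.751, 0.64, 0.124, -0.106]
contact_force: [0.1, -0.7, -1.7]
opening: 0.142
finger_force: 97.9
time: 12.55
eef_pos: [0.493, 0.0497, 0.3017]
tcp_rot: [0.76, 0.65, -0.001, 0.001]
contact_force: [0.2, -0.4, -1.7]
opening: 0.139
finger_force: 97.9
[[ 0.156  0.988 -0.002]
 [ 0.988 -0.156  0.001]
 [ 0.    -0.002 -1.   ]] [0.49284429 0.04833325 0.30089855] [ 0.07067287 -0.54157119 -1.3627714 ]
top 2074 [ 0.54013139 -0.20683099] [0.1212344  0.12309399] [ 0.53999288 -0.20691709]
side 984 [ 0.54704374 -0.21162419] [0.12138046 0.10691749] [ 0.54343307 -0.21121365]
```

View pics/v5.png

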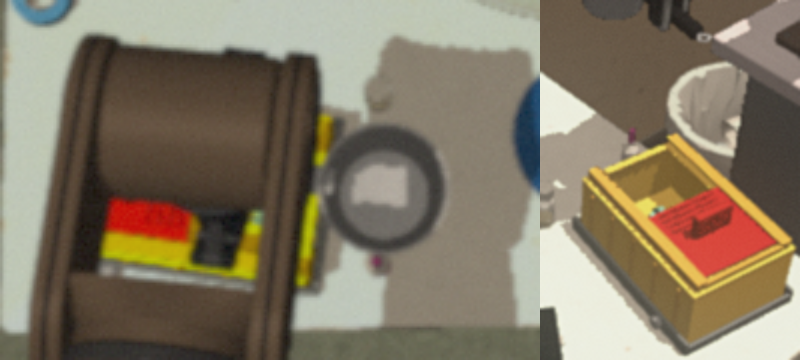

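Top crop: the cup at (385,187) is plain grey inside, with a light patch and no green, so it is empty. Side crop: the knives are in the bin at (658,212) and none lie outside. Now the pan goes back to the mat.

```bash
python3 -m handwheel '[-0.0162,-0.0996,-0.0627,0,0,0.0589,-0.0162,-0.0996,-0.0627,0,0,0.0589,-0.0162,-0.0996,-0.0627,0,0,0.0589,-0.0162,-0.0996,-0.0627,0,0,0.0589,-0.0162,-0.0996,-0.0627,0,0,0.0589]'
python3 -m handwheel '[-0.0162,-0.0996,-0.0627,0,0,0.0589,-0.0162,-0.0996,-0.0627,0,0,0.0589,-0.0162,-0.0996,-0.0627,0,0,0.0589,-0.0162,-0.0996,-0.0627,0,0,0.0589,-0.0162,-0.0996,-0.0627,0,0,0.0589]'
python3 -m handwheel '[-0.0162,-0.0996,-0.0627,0,0,0.0589,-0.0162,-0.0996,-0.0627,0,0,0.0589,-0.0162,-0.0996,-0.0627,0,0,0.0589,-0.0162,-0.0996,-0.0627,0,0,0.0589,-0.0162,-0.0996,-0.0627,0,0,0.0589]'
python3 -m handwheel '[0,0,-0.15,0,0,0,0,0,-0.15,0,0,0,0,0,0,0,0,0,0,0,0,0,0,0]'
python3 - <<'E'
from h import *
from plant import imaging
p,d=imaging.read_camera('top'); c=imaging.get_calibration('top'); P=pts(d,c)
cv2.imwrite('pics/top6.png',p)
reg=(d>0)&(abs(P[...,0]-.54)<.1)&(abs(P[...,1]+.21)<.1)&(P[...,2]>.115)&(P[...,2]<.15)
q=P[reg]; print(len(q),q.min(0),q.max(0),q.mean(0))
E
```

```text
time: 13.07
eef_pos: [0.4804, -0.0288, 0.2532]
tcp_rot: [0.591, 0.807, 0.0, -0.0]
contact_force: [0.5, -0.5, -1.6]
opening: 0.136
finger_force: 98.0
time: 13.48
eef_pos: [0.468, -0.1035, 0.2062]
tcp_rot: [0.39, 0.921, 0.001, 0.0]
contact_force: [-1.1, 0.6, -1.3]
opening: 0.138
finger_force: 98.0
time: 13.9
eef_pos: [0.4557, -0.1781, 0.1592]
tcp_rot: [0.169, 0.986, 0.001, 0.001]
contact_force: [0.1, 0.3, -1.1]
opening: 0.142
finger_force: 98.0
time: 14.23
eef_pos: [0.4552, -0.1768, 0.1137]
tcp_rot: [0.171, 0.985, 0.001, -0.001]
contact_force: [1.2, 0.2, -1.2]
opening: 0.141
finger_force: 97.8
205 [ 0.50669604 -0.24845909  0.11501972] [ 0.57772917 -0.16874477  0.13453884] [ 0.55353008 -0.21912707  0.12577555]
```

```bash
python3 -m handwheel '[0,0,-0.14,0,0,0,0,0,-0.14,0,0,0,0,0,-0.12,0,0,0,0,0,0,0,0,0,0,0,0,0,0,0]'
python3 -m handwheel '[0,0,-0.015,0,0,0,0,0,0,0,0,0]'
```

```text
time: 14.7
eef_pos: [0.4572, -0.1771, 0.056]
tcp_rot: [0.17, 0.985, -0.0, 0.001]
contact_force: [-0.4, -0.2, -1.7]
opening: 0.14
finger_force: 97.8
time: 14.87
eef_pos: [0.4582, -0.1777, 0.0547]
tcp_rot: [0.17, 0.986, -0.001, 0.003]
contact_force: [0.7, -0.3, -1.6]
opening: 0.137
finger_force: 97.8
```

```bash
python3 -m handwheel '[0,0,-0.02,0,0,0,0,0,0,0,0,0]'
python3 -m handwheel '[0,0,-0.013,0,0,0,0,0,0,0,0,0]'
```

```text
time: 15.03
eef_pos: [0.4575, -0.1772, 0.0506]
tcp_rot: [0.17, 0.986, -0.001, 0.002]
contact_force: [-0.4, -0.7, -1.1]
opening: 0.139
finger_force: 97.9
time: 15.2
eef_pos: [0.4575, -0.1772, 0.0496]
tcp_rot: [0.169, 0.986, -0.0, 0.001]
contact_force: [-4.9, 2.2, 10.5]
opening: 0.143
finger_force: 99.6
```

```bash
python3 -m handwheel '[0,0,0,0,0,0,0,0,0,0,0,0,0,0,0,0,0,0,0,0,0.2,0,0,0,0,0,0.25,0,0,0]' 0.5 60
python3 -m handwheel '[0,0,0.25,0,0,0,0,0,0.25,0,0,0,0.0374,0.2415,0.05,0,0,0,0.0374,0.2415,0,0,0,0.039,0.0374,0.2415,0,0,0,0.039]'
python3 -m handwheel '[0.0374,0.2415,0,0,0,0.039,0.0374,0.2415,0,0,0,0,0.0374,0.2415,0,0,0,0,0.0374,0.2415,0,0,0,0,0.0374,0.2415,0,0,0,0]'
python3 -m handwheel '[0.0374,0.2415,0,0,0,0,0,0,0,0,0,0,0,0,0,0,0,0]'
python3 - <<'E'
from h import *
from plant import imaging
p,d=imaging.read_camera('side'); c=imaging.get_calibration('side'); P=pts(d,c); m=masks(p)
pt,dt=imaging.read_camera('top'); ct=imaging.get_calibration('top'); Q=pts(dt,ct)
cv2.imwrite('pics/v7.png',np.hstack([p,pt])[:, 100:900])
for A,dd in((P,d),(Q,dt)):
    q=A[(dd>0)&(abs(A[...,0]-.54)<.06)&(abs(A[...,1]+.21)<.06)&(A[...,2]>.055)&(A[...,2]<.08)]; print('rim',q.min(0).round(4),q.max(0).round(4),((q.max(0)+q.min(0))/2).round(4))
q=P[m['red']&(P[...,2]>.108)&(P[...,1]>.04)]; print('tab',len(q),q.mean(0) if len(q) else '')
E
```

```text
time: 15.62
eef_pos: [0.4543, -0.1752, 0.1125]
tcp_rot: [0.17, 0.985, 0.002, -0.003]
contact_force: [1.0, -0.6, 0.1]
opening: 0.496
finger_force: 0.0
time: 16.03
eef_pos: [0.4746, -0.0678, 0.1998]
tcp_rot: [0.109, 0.994, -0.001, 0.003]
contact_force: [0.4, -0.6, -0.3]
opening: 0.502
finger_force: 0.0
time: 16.45
eef_pos: [0.5017, 0.1148, 0.1979]
tcp_rot: [0.078, 0.997, -0.0, 0.001]
contact_force: [1.3, -0.3, 0.4]
opening: 0.5
finger_force: 0.0
time: 16.7
eef_pos: [0.5072, 0.1508, 0.1976]
tcp_rot: [0.077, 0.997, -0.0, 0.001]
contact_force: [-0.0, 0.1, -0.2]
opening: 0.498
finger_force: 0.0
rim [ 0.4901 -0.2484  0.055 ] [ 0.5821 -0.1678  0.0688] [ 0.5361 -0.2081  0.0619]
rim [ 0.4814 -0.2489  0.055 ] [ 0.5816 -0.1701  0.077 ] [ 0.5315 -0.2095  0.066 ]
tab 107 [0.52845683 0.16602148 0.14305429]
```

View pics/v7.png

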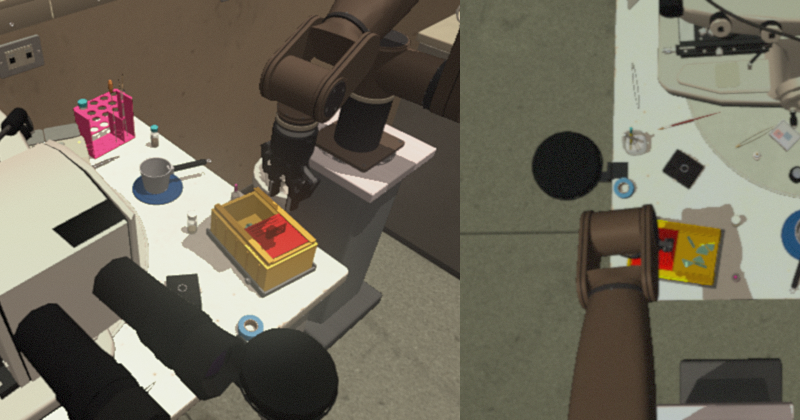

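The side and top pictures show the pan upright on the mat at (158,178), the knives on the bin floor near (700,255), the lid open and the bystanders in their places. Now I shut the lid.

```bash
python3 -m handwheel '[0,0,-0.18,0,0,0,0,0,-0.18,0,0,0,0,0,-0.17,0,0,0,0,0,0,0,0,0]'
python3 -m handwheel '[0,0,0,0,0,0,0,0,0,0,0,0,0,0,0,0,0,0,0,0,0,0,0,0,0,0,0,0,0,0]' 0 60
python3 -m handwheel '[-0.018,-0.116,0,0,0,0,-0.018,-0.116,0,0,0,0,-0.018,-0.116,0,0,0,0,-0.018,-0.116,0,0,0,0,-0.015,-0.1,0,0,0,0]'
python3 -m handwheel '[0,0,0,0,0,0,0,0,0,0,0,0]'
```

```text
time: 17.13
eef_pos: [0.5035, 0.1471, 0.1129]
tcp_rot: [0.08, 0.997, -0.001, -0.004]
contact_force: [-0.4, -0.3, -1.0]
opening: 0.5
finger_force: 0.0
time: 17.55
eef_pos: [0.509, 0.1488, 0.1208]
tcp_rot: [0.078, 0.997, -0.0, 0.003]
contact_force: [-0.3, -2.5, 4.7]
opening: 0.101
finger_force: 60.5
time: 17.97
eef_pos: [0.4956, 0.0645, 0.1208]
tcp_rot: [0.079, 0.997, 0.001, 0.003]
contact_force: [-0.3, 2.8, 6.0]
opening: 0.097
finger_force: 60.7
time: 18.13
eef_pos: [0.4955, 0.0636, 0.1208]
tcp_rot: [0.079, 0.997, -0.0, 0.003]
contact_force: [-1.8, -0.6, 5.4]
opening: 0.1
finger_force: 60.8
```

```bash
python3 -m handwheel '[-0.002,-0.01,0,0,0,0,0,0,0,0,0,0]'
python3 -m handwheel '[0,0,0,0,0,0,0,0,0,0,0,0,0,0,0,0,0,0,0,0,0.2,0,0,0,0,0,0.25,0,0,0]' 0.5
python3 -m handwheel '[0,0,0.25,0,0,0,0,0,0.2,0,0,0,-0.05,0.27,0,0,0,0,-0.05,0.27,0,0,0,0,-0.05,0.27,0,0,0,0]'
python3 -m handwheel '[-0.05,0.27,0,0,0,0,-0.05,0.27,0,0,0,0,0,0,0,0,0,0,0,0,0,0,0,0,0,0,0,0,0,0]'
python3 - <<'E'
from h import *
from plant import imaging
p,d=imaging.read_camera('top'); c=imaging.get_calibration('top'); P=pts(d,c); m=masks(p); cv2.imwrite('pics/v8.png',p)
q=P[m['red']&(P[...,2]>.108)&(P[...,2]<.13)&(P[...,1]>0)&(P[...,1]<.25)]; print('tab',len(q),q.mean(0))
E
```

```text
time: 18.3
eef_pos: [0.4954, 0.063, 0.1208]
tcp_rot: [0.079, 0.997, 0.0, 0.003]
contact_force: [-2.3, -1.2, 6.3]
opening: 0.095
finger_force: 60.7
time: 18.72
eef_pos: [0.4912, 0.0633, 0.1826]
tcp_rot: [0.078, 0.997, -0.0, -0.004]
contact_force: [1.0, -0.2, 1.0]
opening: 0.501
finger_force: 0.0
time: 19.13
eef_pos: [0.4717, 0.1855, 0.2545]
tcp_rot: [0.08, 0.997, 0.0, 0.002]
contact_force: [0.0, -0.0, -0.3]
opening: 0.502
finger_force: 0.0
time: 19.55
eef_pos: [0.4563, 0.2656, 0.2531]
tcp_rot: [0.078, 0.997, -0.0, 0.001]
contact_force: [-0.1, -0.3, 0.4]
opening: 0.502
finger_force: 0.0
tab 114 [0.49403932 0.06164707 0.11866716]
```

View pics/v8.png

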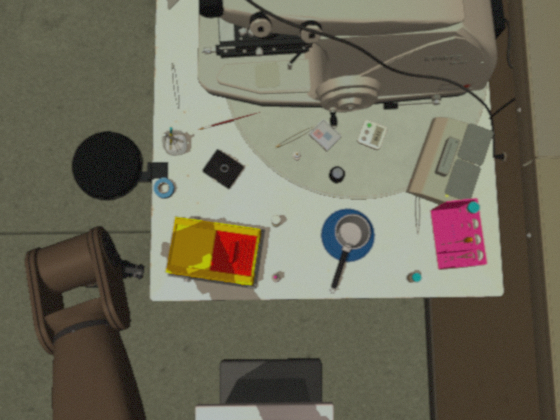

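The picture shows the lid shut at (235,252), the empty pan upright in the middle of the mat at (350,232) and the bystanders where they were. The tab measures y 0.0616 m against 0.0628 m at the start.

```bash
python3 -c "
from plant import ctrl
print(ctrl.sign_off())"
```

```text
the job is handed in; nothing more can be done
None
```

I handed in the job at about 20 s of the 72 s: in the pictures the knives are in the shut bin, the pan is empty and upright on its mat, and the bystanders look unmoved; I judged all seven out by the wrist load and the empty pan, not a count, and sign-off gave no verdict.

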